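# Show the chest's seal to the stall camera in the turning mirror

## Robot

A 6-joint arm with a two-finger parallel gripper is mounted at the origin on the work surface. World frame = base frame: x ahead of the robot, y to its left, z up, the work surface at z = 0. Lengths are in m, angles in rad, forces in N, time in s.
With the tool pointing down it reaches from about 0.25 to 0.725 m from the base axis. Payload 4 kg.
Tool frame: the origin (TCP) lies on the centre line of the jaws, within the pads' length; the fingertips stand 25 mm ahead of it and the grasp point (between the pads) lies 6 mm ahead of it; z points along the fingers, x is the direction in which the jaws open and shut, and the axes are right-handed (so a half turn about z gives the same grasp; the last joint's range is limited). The gripper opens to 85 mm and grips with 20 to 120 N. Pads are 22 mm wide; open, the fingers measure 114 mm over their backs; the gripper's body (76 mm by 85 mm) begins 54 mm behind the grasp point. The pads swing forward as they close: fully open they stand 13 mm farther back than shut.
Start: joints at [1.34, 0.241, 0.005, 1.335, 0, 1.571], TCP at [0.114, 0.487, 0.231] pointing down, gripper open.
Joint ranges: [-2.72, 2.72], [-1.05, 1.87], [-1.09, 1.28], [-1.99, 2.15], [-1.42, 1.44], [-3.14, 3.14]. Speed limits (rad/s): [2.79, 2.79, 3.14, 3.14, 3.14, 3.14].

## Interface

Orientations are given as a unit quaternion [x, y, z, w].
In Python, from workcell import bot, imaging, order gives the robot as it stands.
- The arm moves only by the tool carry_out, never from a script. Its argument "moves" is a list of rows, each a list of 5 numbers: the shift along the tool's x, y, z scaled (see below), then the turn about the tool's z scaled (see below), then the opening, from -1 (shut) to 1 (fully open). In form: [[tx, ty, tz, roll, hand], ...]. A call has 1 to 20 rows; each row is the pose to reach, as a shift and turn from the pose commanded when the call began, along the tool's axes at that moment; what a row does not reach only later rows make up. The controller multiplies each number of a shift by 0.1 m and each number of a turn by 90 degrees. A row lasts 1/10 s, in which the tool goes at most 50 mm and 8.59 degrees, less where a joint would pass 70% of its speed; a pose out of reach is approached as far as the arm can. A call with a number of a shift or a turn outside -1 to 1 is refused whole. A call with a gripper value outside its range is refused whole. The fingers move at their own pace and stop on an object; the grip force is fixed at half the most. Time passes only in rows, so rows that repeat a pose let the fingers close. It gives the time, the measured TCP pose, the force and the opening at its end, in the units of the state.
- bot.get_obs(): the state, without advancing time (a new reading comes with each control period).
- imaging.camera(name): name is "scene" or "top" or "wrist"; returns the picture (384x512x3 uint8, red, green, blue); there is no depth.
- imaging.camera_model(name): a dict with "fovy" (degrees; the focal length in pixels is half the picture's height over the tangent of half this angle, whatever the lens; pixels are square), "cx", "cy" (the principal point, pixels), "eye" and "rotation" of the camera in the world. Camera axes: x right, y up, looking along -z (the intrinsics and any distortion apply to the point x, -y, -z); pixel columns grow to the right and rows downward; lengths in m; the calibration is good to about 2 mm. A picture is of the moment at which its call begins: read the wrist's pose just before it. camera_model takes no time and is no camera call; for the wrist camera it gives the pose at the moment of the call.
- order.job_done(): hands the job in, once; it reports no verdict.
The state is a dict: "clock": time; "joint_pos": joint angles; "joint_vel": joint speeds; "tau": joint torques, N m; "eef_pos": TCP position; "tool_rot": TCP orientation; "ft_force": force on the tool from outside, world axes, zero at the start; "ft_torque": the same for the moment, N m; "grip_width": finger opening in m.
Only numpy, scipy, OpenCV 4.12 (cv2) and the standard library are available. Lean on these libraries where they do the work, as an engineer would, in place of code of your own. Each camera call takes 0.05 s, during which the arm holds its last target.

## Task

Lower the lid of the wooden praline chest gently until it is fully closed, so that the round paper seal on its front flap faces out over the table. Then take the sprung mirror by the fin on its top and turn it until the little camera on the mirror's foot sees the seal in the middle of the mirror, and finish still holding the mirror steady at that angle, because it springs back when let go. Leave the other goods on the table where they stand.

Things in the scene. Friction and masses are not known exactly. Their poses are not given: they have to be found in the camera images.
- chest: Fixed wooden praline chest, 140 mm deep (its x) by 200 mm wide (its y), walls 85 mm high; origin at the centre of its underside, its front faces its own -x (roughly towards the mirror), lid hinge along its y at the top of its +x rim.
- lid (a joint): Angle of the lid: 0 closed, up to 1.5 rad; starts between about 0.7 and 1.2. A stiff hinge: it stays where it is left; 2 to 3 N at the free edge push it down, from above on its outer face. The lid is a board 8 mm thick, 200 mm wide, reaching 148 mm from the hinge line; its outer (top) face lies 8 mm outside the hinge line (93.5 mm above the table when closed).
- lid_hinge (a point): Point on the lid's hinge line at the middle of its width, 85.5 mm above the table; turns with the lid: its y axis is the hinge axis, its -x axis runs along the lid from hinge to free edge, its z axis is the outward normal of the lid's outer face.
- seal (a point): Centre of the round paper seal, 36 mm across, on the outside of a flap 70 mm wide hanging 38 mm down from the lid's free edge; 149 mm from the hinge line along the lid and 16 mm to its inner side. With the lid closed it is 69.5 mm above the table and faces the chest's -x.
- viewer: Fixed dark steel foot 260 x 80 mm, 12 mm thick, carrying mirror and camera. Origin on the table under the mirror's vertical turning axis; the camera stands 160 mm away along its +x (camera top 87 mm above the table) and looks back along its -x at the mirror.
- camera_lens (a point): Centre of the camera's lens, 138 mm from the mirror's axis along the foot's +x, 70 mm above the table.
- mirror: Turning mirror: upright plate 90 mm wide, 100 mm high, 8 mm thick (27 to 127 mm above the table), silvered on its +x face; origin on the table, on its vertical turning axis, which runs through the plate's middle. At rest it faces the camera squarely (its +x along the foot's +x). It turns only counterclockwise seen from above, up to 1.4 rad; a weak spring (0.06 N m per rad) turns it back.
- mirror_fin (a point): Centre of the fin on top of the mirror, on the turning axis, 147 mm above the table. The fin, to be gripped from above, is 12 mm thick (along its x, the mirror's facing direction), 30 mm wide (along its y), from 127 to 167 mm above the table.
- sight_line (a point): The camera's reflected line of sight: origin on the mirror's axis 70 mm above the table, its +x axis points where the camera looks after reflection in the middle of the mirror. It turns twice as far as the mirror: along the foot's +x at rest, turned by 2a when the mirror has turned by a. The seal should lie on this line, at its +x side.
- tray: Bystander: low white tray of chocolates, 160 x 90 mm, 36 mm high, stands between chest and viewer; origin at the centre of its underside.
- price_card: Bystander: small price card on a wooden foot, 60 mm wide, 50 mm high; origin at the centre of its underside.
- jar: Bystander: jar 68 mm across, 110 mm high; origin at the centre of its underside.
- tin: Bystander: steel tin 80 mm across, 75 mm high; origin at the centre of its underside.
- ballotin: Bystander: cardboard chocolate box 75 x 110 mm, 71 mm high; origin at the centre of its underside.
- dish: Bystander: white dish of wrapped sweets, 110 mm across, 40 mm high; origin at the centre of its underside.

How it is judged:
On the way, in this order (a step that is already met when the one before it is completed fails the run):
1. the chest's lid is fully closed (value of joint lid below 0.05 rad), for 0.2 s.
2. the mirror, held by the fingers, shows the seal in its middle to the camera (value of joint lid below 0.05 rad and y of seal in the frame of sight_line between -0.035 and 0.035 m and x of seal in the frame of sight_line above 0.1 m and contact force between the fingers and mirror above 0.5 N and angular speed of mirror below 0.15 rad/s), for 0.5 s.
At the end, for the whole second after the job is handed in: The lid is closed (within 0.05 rad); the fingers are on the mirror (more than 0.5 N) and it is still; the camera's line of sight reflected by the mirror passes within 35 mm of the centre of the seal (all of step 2); the arm keeps its last pose, push and grip.
It fails at once if the lid is slammed (faster than 3 rad/s) (velocity of joint lid below -3 rad/s).
It fails at once if another thing on the table is shifted by more than 30 mm (distance of any of tray, price_card, jar, tin, ballotin, dish from where it was at the start of the episode above 0.03 m).
It also fails if it takes over 48 s, if anything falls off the work surface, if the arm or the gripper's body presses on something with over 40 N, if the wrist force passes 120 N, or if a joint passes its speed limit or range.

## Working session

There is one attempt and no reset: what is moved stays moved. The work goes in short steps, Python scripts to look and compute and a tool call to move; the robot and the scene stay as the last step left them, time stands still between calls to the robot, and variables do not carry over. Pictures are saved under pics/ and viewed, and the job is handed in when it is done.

Besides the shell and the picture viewer there is one more tool, called after "Call:" in YAML: its name, and indented under it one key for each argument. carry_out: Moves the arm, as the interface text tells. Its arguments: {"type":"object","properties":{"moves":{"type":"array","items":{"type":"array","items":{"type":"number","minimum":-1,"maximum":1}}}},"required":["moves"]}

```bash
mkdir -p pics; ls; python3 - <<'E'
from workcell import bot, imaging, order
import cv2
print(bot.get_obs())
for n in ["scene","top","wrist"]:
    print(n,imaging.camera_model(n))
    im=imaging.camera(n)
    cv2.imwrite(f"pics/{n}0.png",im[:,:,::-1])
E
```

```text
pics
{'clock': 0.0, 'joint_pos': array([ 1.34001537e+00,  2.41369844e-01,  3.72055489e-03,  1.33519745e+00,
       -1.82459104e-05,  1.57082742e+00]), 'joint_vel': array([-0.00161137,  0.00104185, -0.00084889, -0.00033941, -0.00054528,
       -0.0020948 ]), 'tau': array([ 5.49267418e-05, -3.72320116e+01,  2.52405882e+01,  1.70869497e-02,
        7.97541225e-05, -2.93271881e-06]), 'eef_pos': array([0.11422948, 0.48612638, 0.2302331 ]), 'tool_rot': array([ 7.83826130e-01,  6.20979506e-01, -7.97899286e-04,  6.43808495e-04]), 'ft_force': array([ 0.33521874, -0.26336443,  0.20994938]), 'ft_torque': array([ 0.03667789,  0.03885371, -0.00270196]), 'grip_width': 0.08540958058367332}
scene {'fovy': 53.86402962017839, 'cx': 255.69555366569122, 'cy': 187.48928616923732, 'eye': array([1.06607957, 0.06194832, 0.90866982]), 'rotation': array([0.16077555, 0.20465551, 0.76290988, 0.59180728])}
top {'fovy': 55.32560899631639, 'cx': 251.78268417107216, 'cy': 193.95602404034872, 'eye': array([ 0.48188228, -0.06179906,  1.21704972]), 'rotation': array([ 0.04999994, -0.03290099, -0.70202271,  0.70963487])}
wrist {'fovy': 62.868032948778584, 'cx': 251.82197530063354, 'cy': 191.09843905300937, 'eye': array([0.03383133, 0.50504464, 0.37422271]), 'rotation': array([-0.12912589, -0.10101386,  0.61268158,  0.77313905])}
```

View pics/scene0.png

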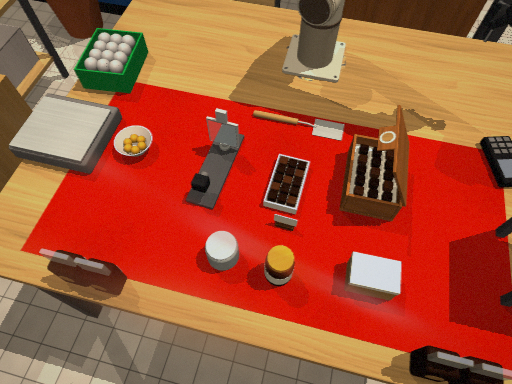

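View pics/top0.png

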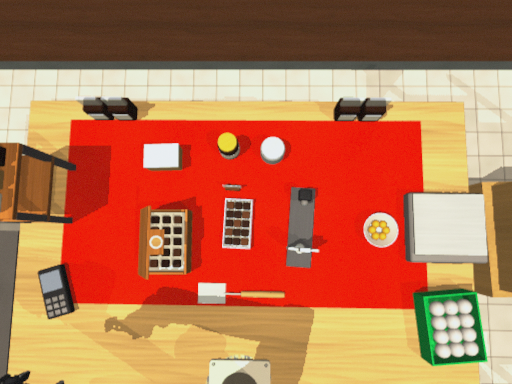

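View pics/wrist0.png

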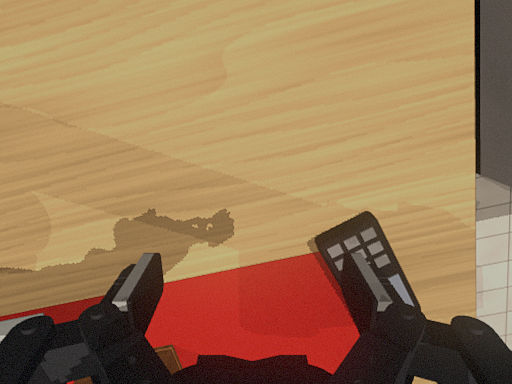

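```bash
cat > h.py <<'E'
import numpy as np, cv2
from scipy.spatial.transform import Rotation as R
from workcell import bot, imaging, order
def ray(m,u,v):
    f=192/np.tan(np.radians(m['fovy']/2))
    d=np.array([(u-m['cx'])/f,-(v-m['cy'])/f,-1]); return m['eye'],R.from_quat(m['rotation']).apply(d)
def plane(m,u,v,z):
    e,d=ray(m,u,v); return e+d*(z-e[2])/d[2]
def proj(m,p):
    f=192/np.tan(np.radians(m['fovy']/2))
    q=R.from_quat(m['rotation']).inv().apply(np.array(p)-m['eye']); q=np.atleast_2d(q)
    return np.c_[m['cx']+f*q[:,0]/-q[:,2], m['cy']-f*q[:,1]/-q[:,2]]
def tri(m1,p1,m2,p2):
    e1,d1=ray(m1,*p1);e2,d2=ray(m2,*p2)
    d1=d1/np.linalg.norm(d1);d2=d2/np.linalg.norm(d2)
    s=np.linalg.lstsq(np.c_[d1,-d2],e2-e1,rcond=None)[0]
    a=e1+s[0]*d1;b=e2+s[1]*d2
    return (a+b)/2,np.linalg.norm(a-b)
E
python3 - <<'E'
import cv2,numpy as np
t=cv2.imread('pics/top0.png');s=cv2.imread('pics/scene0.png')
def crop(im,x,y,w,h,k): return cv2.resize(im[y:y+h,x:x+w],None,fx=k,fy=k,interpolation=cv2.INTER_CUBIC)
cv2.imwrite('pics/t_chest.png',np.hstack([crop(t,130,195,70,90,5.5),crop(t,275,180,60,90,5.5)]))
cv2.imwrite('pics/s_chest.png',np.hstack([crop(s,335,100,80,125,4.5),crop(s,180,100,80,125,4.5)]))
E
```

```text
(no output)
```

View pics/t_chest.png

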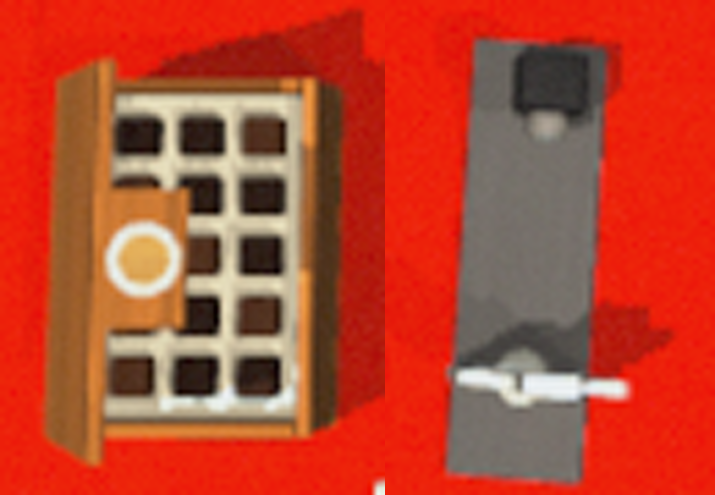

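View pics/s_chest.png

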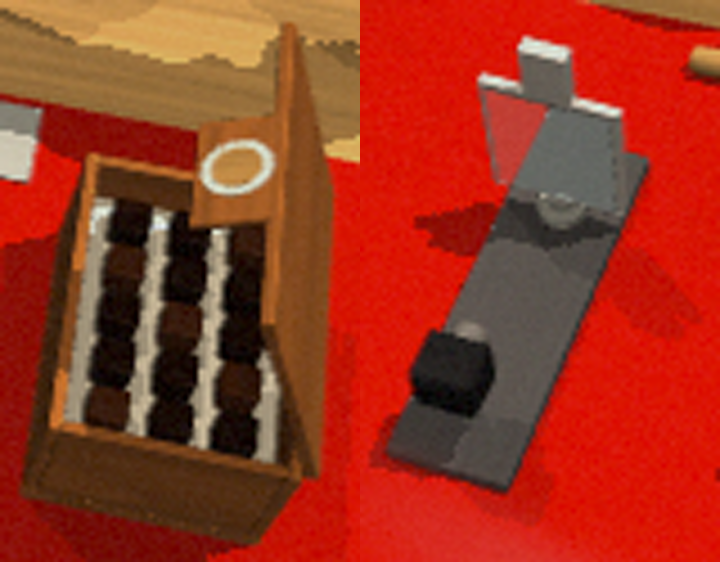

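```bash
python3 - <<'E'
from h import *
np.set_printoptions(precision=4,suppress=True)
mt=imaging.camera_model('top');ms=imaging.camera_model('scene')
T1=lambda x,y:((x+.5)/5.5-.5+130,(y+.5)/5.5-.5+195)
T2=lambda x,y:((x+.5-385)/5.5-.5+275,(y+.5)/5.5-.5+180)
S1=lambda x,y:((x+.5)/4.5-.5+335,(y+.5)/4.5-.5+100)
S2=lambda x,y:((x+.5-360)/4.5-.5+180,(y+.5)/4.5-.5+100)
print('seal',tri(mt,T1(143,260),ms,S1(237,167)))
print('lid outer far corner x+',tri(mt,T1(107,62),ms,S1(268,330)))
print('lid outer x-',tri(mt,T1(93,462),ms,S1(287,25)))
print('rim front', plane(mt,*T1(316,80),.085),plane(mt,*T1(306,437),.085))
print('rim side x+ scene', plane(ms,*S1(55,425),.085),plane(ms,*S1(298,470),.085),plane(ms,*S1(92,157),.085))
F=np.array([plane(mt,*T2(*p),.012) for p in [(475,38),(607,47),(581,484),(447,472)]])
print('foot top',F, np.linalg.norm(F-np.roll(F,-1,0),axis=1))
print('foot center',F.mean(0))
G=np.array([plane(ms,*S2(*p),.012) for p in [(388,453),(505,487),(648,157)]])
print('foot scene',G,np.linalg.norm(np.diff(G,axis=0),axis=1))
print('fin top', plane(mt,*T2(551,385),.167), plane(ms,*S2(545,48),.167))
print('cam',plane(mt,*T2(551,78),.087))
E
```

```text
seal (array([0.4657, 0.225 , 0.2123]), np.float64(7.63141369977978e-05))
lid outer far corner x+ (array([0.5641, 0.2467, 0.2147]), np.float64(0.00015219931548105667))
lid outer x- (array([0.3676, 0.2427, 0.2192]), np.float64(0.0014661508961068782))
rim front [0.5657 0.1673 0.085 ] [0.3675 0.1663 0.085 ]
rim side x+ scene [0.5631 0.1709 0.085 ] [0.5581 0.3034 0.085 ] [0.3703 0.1684 0.085 ]
foot top [[ 0.6499 -0.1612  0.012 ]
 [ 0.6451 -0.2404  0.012 ]
 [ 0.3864 -0.2232  0.012 ]
 [ 0.3923 -0.1447  0.012 ]] [0.0793 0.2592 0.0786 0.2581]
foot center [ 0.5184 -0.1924  0.012 ]
foot scene [[ 0.6459 -0.2367  0.012 ]
 [ 0.6502 -0.162   0.012 ]
 [ 0.392  -0.1449  0.012 ]] [0.0748 0.2587]
fin top [ 0.4486 -0.1874  0.167 ] [ 0.4475 -0.1869  0.167 ]
cam [ 0.617  -0.1977  0.087 ]
```

Call:
carry_out:
  moves:
    - [-0.28, 1, 0, 0.853, -1]
    - [-0.28, 1, 0, 0.853, -1]
    - [-0.28, 1, 0, 0.853, -1]
    - [-0.28, 1, 0, 0.853, -1]
    - [-0.28, 1, 0, 0.853, -1]
    - [-0.28, 1, 0, 0.853, -1]
    - [-0.28, 1, 0, 0.853, -1]
    - [-0.28, 1, 0, 0.853, -1]
    - [-0.28, 1, 0, 0.853, -1]
    - [-0.28, 1, 0, 0.853, -1]
    - [-0.28, 1, 0, 0.853, -1]

```text
clock: 1.25
eef_pos: [0.2052, 0.4365, 0.2309]
tool_rot: [1.0, 0.002, -0.0, 0.0]
ft_force: [-0.0, -0.3, -0.2]
grip_width: -0.0
```

Call:
carry_out:
  moves:
    - [0.5, 0.25, 0, 0, -1]
    - [1, 0.5, 0, 0, -1]
    - [1, 0.5, 0, 0, -1]

```text
clock: 1.55
eef_pos: [0.3084, 0.3849, 0.231]
tool_rot: [1.0, -0.001, 0.001, 0.0]
ft_force: [0.7, -0.2, 0.1]
grip_width: -0.0
```

Call:
carry_out:
  moves:
    - [0.5, 0.25, 0, 0, -1]
    - [1, 0.5, 0, 0, -1]
    - [1, 0.5, 0, 0, -1]

```text
clock: 1.85
eef_pos: [0.4086, 0.3348, 0.2308]
tool_rot: [1.0, -0.001, 0.001, 0.0]
ft_force: [-0.1, 0.0, -0.9]
grip_width: -0.0001
```

Call:
carry_out:
  moves:
    - [0.4, 0.25, 0, 0, -1]
    - [0.6, 0.4, 0, 0, -1]
    - [0.6, 0.4, 0, 0, -1]
    - [0.6, 0.4, 0, 0, -1]

```text
clock: 2.25
eef_pos: [0.4647, 0.2968, 0.2308]
tool_rot: [1.0, 0.0, -0.001, -0.0]
ft_force: [-0.6, 0.0, -0.1]
grip_width: 0.0
```

```bash
python3 - <<'E'
from h import *
print(bot.get_obs()['eef_pos'],bot.get_obs()['ft_force'])
s=imaging.camera('scene');t=imaging.camera('top')
s=cv2.resize(s[70:230,300:460],None,fx=2.5,fy=2.5);t=cv2.resize(t[170:330,90:250],None,fx=2.5,fy=2.5)
cv2.imwrite('pics/a1.png',np.hstack([s,t])[:,:,::-1])
E
```

```text
[0.46473909 0.29681256 0.2307687 ] [-0.56679188  0.02550705 -0.12345827]
```

View pics/a1.png

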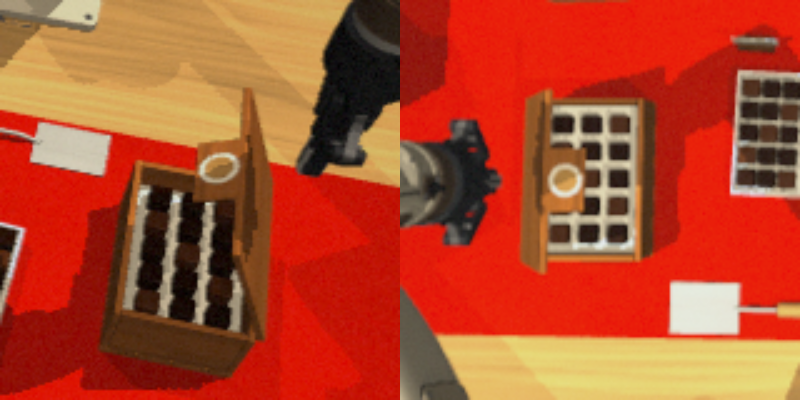

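Call:
carry_out:
  moves:
    - [0, 0.14, 0.02, 0, -1]
    - [0, 0.22, 0.04, 0, -1]
    - [0, 0.28, 0.05, 0, -1]
    - [0, 0.34, 0.08, 0, -1]
    - [0, 0.41, 0.11, 0, -1]
    - [0, 0.46, 0.14, 0, -1]
    - [0, 0.51, 0.18, 0, -1]

```text
clock: 3.05
eef_pos: [0.4657, 0.2453, 0.2133]
tool_rot: [1.0, -0.0, 0.0, -0.0]
ft_force: [0.7, -0.2, 2.4]
grip_width: -0.0002
```

```bash
python3 - <<'E'
from h import *
print(bot.get_obs()['eef_pos'],bot.get_obs()['ft_force'])
s=imaging.camera('scene');t=imaging.camera('top')
s=cv2.resize(s[70:230,300:460],None,fx=2.5,fy=2.5);t=cv2.resize(t[170:330,90:250],None,fx=2.5,fy=2.5)
cv2.imwrite('pics/a2.png',np.hstack([s,t])[:,:,::-1])
E
```

```text
[0.46566006 0.24533627 0.21331102] [ 0.67531514 -0.20991151  2.42126874]
```

View pics/a2.png

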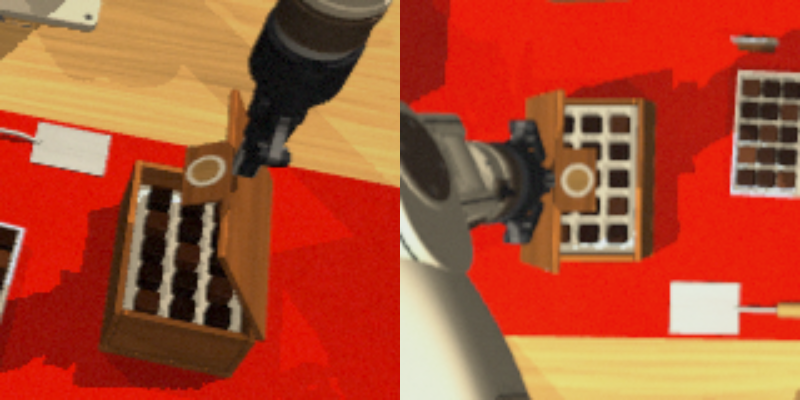

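Call:
carry_out:
  moves:
    - [0, 0.06, 0.03, 0, -1]
    - [0, 0.11, 0.07, 0, -1]
    - [0, 0.19, 0.16, 0, -1]
    - [0, 0.275, 0.25, 0, -1]
    - [0, 0.345, 0.355, 0, -1]
    - [0, 0.41, 0.46, 0, -1]
    - [0, 0.455, 0.575, 0, -1]
    - [0, 0.495, 0.695, 0, -1]
    - [0, 0.52, 0.77, 0, -1]
    - [0, 0.53, 0.84, 0, -1]
    - [0, 0.54, 0.9, 0, -1]
    - [0, 0.54, 0.94, 0, -1]
    - [0, 0.54, 0.95, 0, -1]
    - [0, 0.54, 0.95, 0, -1]
    - [0, 0.54, 0.95, 0, -1]

```text
clock: 4.65
eef_pos: [0.4655, 0.1919, 0.1183]
tool_rot: [1.0, 0.0, 0.0, -0.0]
ft_force: [0.8, 0.7, 0.3]
grip_width: -0.0001
```

```bash
python3 - <<'E'
from h import *
print(bot.get_obs()['eef_pos'],bot.get_obs()['ft_force'])
s=imaging.camera('scene');t=imaging.camera('top')
s=cv2.resize(s[70:230,300:460],None,fx=2.5,fy=2.5);t=cv2.resize(t[170:330,90:250],None,fx=2.5,fy=2.5)
cv2.imwrite('pics/a3.png',np.hstack([s,t])[:,:,::-1])
E
```

```text
[0.46549259 0.19193    0.11831556] [0.77768329 0.73689414 0.31144663]
```

View pics/a3.png

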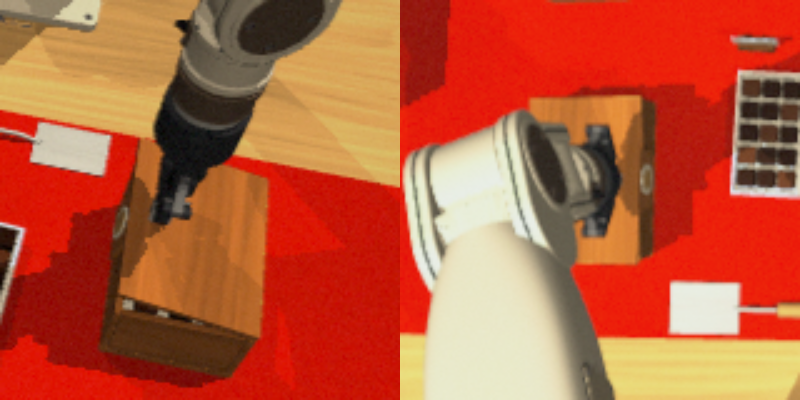

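Call:
carry_out:
  moves:
    - [0, 0, 0.04, 0, -1]
    - [0, 0, 0.07, 0, -1]
    - [0, 0, 0.09, 0, -1]
    - [0, 0, 0.09, 0, -1]

```text
clock: 5.15
eef_pos: [0.4651, 0.1916, 0.1087]
tool_rot: [1.0, 0.0, -0.0, 0.0]
ft_force: [0.5, -0.7, -0.7]
grip_width: -0.0001
```

Call:
carry_out:
  moves:
    - [0, 0, 0.03, 0, -1]
    - [0, 0, 0.06, 0, -1]
    - [0, 0, 0.06, 0, -1]

```text
clock: 5.45
eef_pos: [0.465, 0.1916, 0.1026]
tool_rot: [1.0, 0.0, -0.0, 0.0]
ft_force: [-0.0, -0.1, 0.5]
grip_width: -0.0002
```

```bash
python3 - <<'E'
from h import *
print(bot.get_obs()['eef_pos'],bot.get_obs()['ft_force'])
s=imaging.camera('scene');w=imaging.camera('wrist')
s=cv2.resize(s[130:230,340:440],None,fx=3.84,fy=3.84)
cv2.imwrite('pics/a4.png',np.hstack([s,cv2.resize(w,(410,384))])[:,:,::-1])
E
```

```text
[0.46504523 0.19158501 0.10257561] [-0.02398126 -0.1160297   0.53357907]
```

View pics/a4.png

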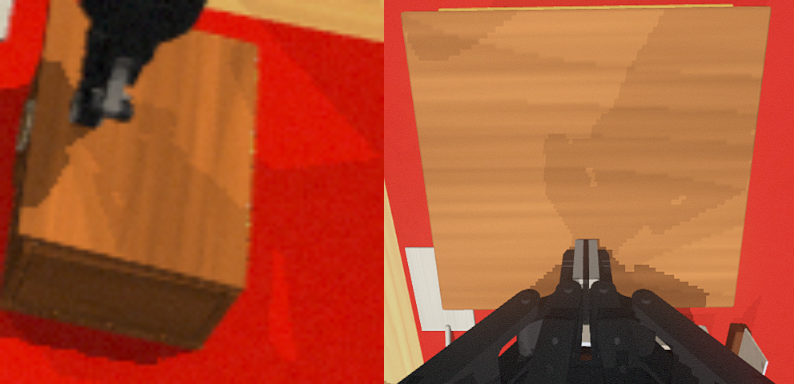

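Call:
carry_out:
  moves:
    - [0, 0, 0.03, 0, -1]
    - [0, 0, 0.05, 0, -1]
    - [0, 0, 0.05, 0, -1]
    - [0, 0, 0.05, 0, -1]

```text
clock: 5.95
eef_pos: [0.4652, 0.1916, 0.0979]
tool_rot: [1.0, 0.0, -0.0, -0.0]
ft_force: [0.2, 0.2, -0.6]
grip_width: -0.0001
```

```bash
python3 - <<'E'
from h import *
o=bot.get_obs();print(o['eef_pos'],o['ft_force'],o['tau'])
s=imaging.camera('scene');t=imaging.camera('top')
ms=imaging.camera_model('scene');mt=imaging.camera_model('top')
x,y,z=o['eef_pos']
for h in (0,.012,.025): print(h,proj(ms,[x,y,z-h]),proj(mt,[x,y,z-h]))
p=proj(ms,[[x,y,z],[x,y,z-.025]])
s=cv2.resize(s[130:230,340:440],None,fx=4,fy=4,interpolation=cv2.INTER_CUBIC)
for q in p: cv2.drawMarker(s,tuple(int(v) for v in (q-[340,130])*4),(0,255,255),0,8)
t=cv2.resize(t[190:290,120:220],None,fx=4,fy=4,interpolation=cv2.INTER_CUBIC)
cv2.imwrite('pics/a5.png',np.hstack([s,t])[:,:,::-1])
E
```

```text
[0.46516055 0.19164877 0.09794192] [ 0.20033069  0.20716985 -0.61709817] [-1.49918825e-02 -3.91824174e+01  2.21586174e+01 -1.41705206e-02
 -2.35118343e-03 -5.41178179e-05]
0 [[360.82987852 161.34761373]] [[177.15549936 241.68794324]]
0.012 [[359.7122708  163.92786358]] [[178.03584045 241.64028818]]
0.025 [[358.52770587 166.66269926]] [[178.96878286 241.58978568]]
```

View pics/a5.png

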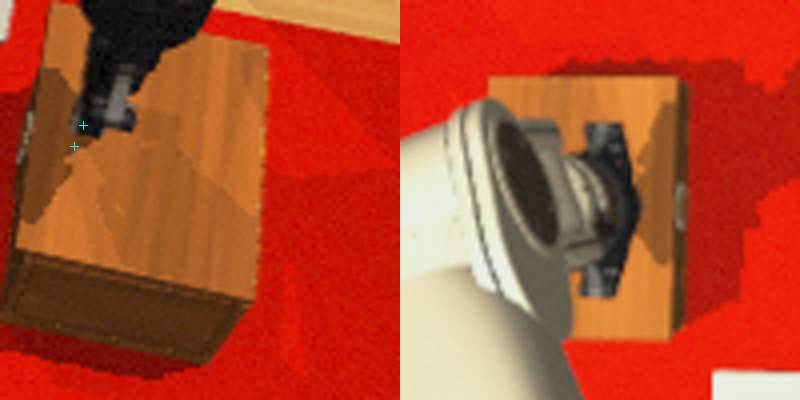

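```bash
python3 - <<'E'
from h import *
ms=imaging.camera_model('scene');mt=imaging.camera_model('top')
for q in [(18,248),(252,300),(268,46),(50,3)]: print(plane(ms,340+q[0]/4,130+q[1]/4,.0935))
for q in [(680,78),(670,340),(490,76)]: print('t',plane(mt,120+(q[0]-400)/4,190+q[1]/4,.0935))
print(tri(ms,(340+18/4,130+248/4),mt,(120+280/4,190+78/4)))
E
```

```text
[0.56394646 0.16339726 0.0935    ]
[0.56467312 0.30617382 0.0935    ]
[0.36625604 0.30547252 0.0935    ]
[0.36629192 0.15893447 0.0935    ]
t [0.56407393 0.15637653 0.0935    ]
t [0.36565096 0.15761422 0.0935    ]
t [0.56408863 0.30412661 0.0935    ]
(array([0.56387439, 0.16011565, 0.09220172]), np.float64(0.006880109598377688))
```

Call:
carry_out:
  moves:
    - [0, 0, 0.02, 0, -1]
    - [0, 0, 0.04, 0, -1]
    - [0, 0, 0.04, 0, -1]
    - [0, 0, 0.04, 0, -1]

```text
clock: 6.45
eef_pos: [0.4652, 0.1917, 0.094]
tool_rot: [1.0, 0.0, -0.0, -0.0]
ft_force: [0.1, -0.6, 0.8]
grip_width: -0.0001
```

Call:
carry_out:
  moves:
    - [0, 0, 0.02, 0, -1]
    - [0, 0, 0.04, 0, -1]
    - [0, 0, 0.05, 0, -1]
    - [0, 0, 0.05, 0, -1]

```text
clock: 6.85
eef_pos: [0.4656, 0.1918, 0.093]
tool_rot: [1.0, 0.0, 0.001, -0.001]
ft_force: [-8.1, -3.2, 25.5]
grip_width: 0.0001
```

```bash
python3 - <<'E'
from h import *
o=bot.get_obs();print(o['eef_pos'],o['ft_force'],o['tau'])
s=imaging.camera('scene')
s=cv2.resize(s[120:220,340:440],None,fx=6,fy=6,interpolation=cv2.INTER_CUBIC)
cv2.imwrite('pics/a6.png',s[:,:,::-1])
E
```

```text
[0.46559159 0.19177682 0.09302268] [-8.1182127  -3.18968929 25.51076237] [ 6.14162162e-02 -2.76242584e+01  1.90890777e+01 -3.72722067e+00
  3.06356535e-02  2.42318398e-03]
```

View pics/a6.png

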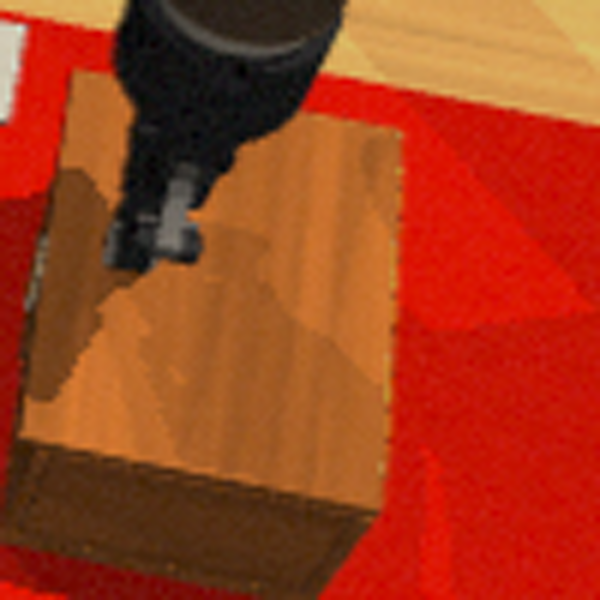

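Call:
carry_out:
  moves:
    - [0, 0, -0.03, 0, -1]
    - [0, 0, -0.4, 0, -1]
    - [0, 0, -0.8, 0, -1]
    - [0, 0.5, -1, 0, -1]
    - [-0.1, 1, -1, 0.042, -1]
    - [-0.1, 1, -1, 0.042, -1]

```text
clock: 7.5
eef_pos: [0.4546, 0.088, 0.1899]
tool_rot: [0.999, -0.036, 0.0, 0.001]
ft_force: [-0.1, 1.6, 0.1]
grip_width: -0.0
```

```bash
python3 - <<'E'
from h import *
o=bot.get_obs();print(o['eef_pos'],o['ft_force'])
s=imaging.camera('scene');t=imaging.camera('top')
cv2.imwrite('pics/b_s.png',s[:,:,::-1]);cv2.imwrite('pics/b_t.png',t[:,:,::-1])
s=cv2.resize(s[110:230,330:430],None,fx=4,fy=4,interpolation=cv2.INTER_CUBIC)
t=cv2.resize(t[180:300,120:220],None,fx=4,fy=4,interpolation=cv2.INTER_CUBIC)
cv2.imwrite('pics/a7.png',np.hstack([s,t])[:,:,::-1])
E
```

```text
[0.45461936 0.08795205 0.18991361] [-0.09810823  1.59478214  0.08542703]
```

View pics/a7.png

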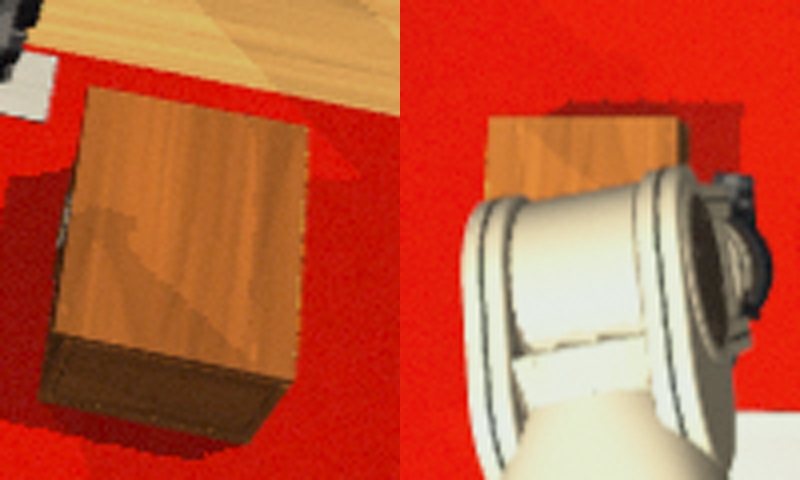

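Call:
carry_out:
  moves:
    - [0.02, 0.4, -0.3, 0, 1]
    - [0.04, 0.9, -0.4, 0, 1]
    - [0.04, 1, -0.4, 0, 1]

```text
clock: 7.9
eef_pos: [0.4541, -0.0104, 0.2304]
tool_rot: [0.999, -0.034, 0.002, 0.0]
ft_force: [0.5, 1.2, 0.1]
grip_width: 0.0435
```

Call:
carry_out:
  moves:
    - [0.02, 0.5, 0, 0, 1]
    - [0.04, 1, 0, 0, 1]
    - [0.04, 1, 0, 0, 1]

```text
clock: 8.2
eef_pos: [0.4503, -0.1121, 0.2281]
tool_rot: [0.999, -0.036, -0.0, 0.001]
ft_force: [0.7, 0.5, -0.6]
grip_width: 0.085
```

Call:
carry_out:
  moves:
    - [0.02, 0.4, 0, 0, 1]
    - [0.04, 0.75, 0, 0, 1]
    - [0.04, 0.75, 0, 0, 1]
    - [0.04, 0.75, 0, 0, 1]

```text
clock: 8.6
eef_pos: [0.4495, -0.1825, 0.2281]
tool_rot: [0.999, -0.033, -0.001, -0.001]
ft_force: [-0.2, -0.3, -0.1]
grip_width: 0.085
```

```bash
python3 - <<'E'
from h import *
o=bot.get_obs();print(o['eef_pos'],o['tool_rot'],o['ft_force'],o['grip_width'],o['joint_pos'])
mw=imaging.camera_model('wrist')
w=imaging.camera('wrist');s=imaging.camera('scene')
s=cv2.resize(s[70:230,150:310],None,fx=2.4,fy=2.4,interpolation=cv2.INTER_CUBIC)
cv2.imwrite('pics/c1.png',np.hstack([cv2.resize(w,(410,384)),s])[:,:,::-1])
print(proj(mw,[[.4485,-.1872,.167],[.4485,-.1872,.127]])*[.8,1])
E
```

```text
[ 0.44952722 -0.18251131  0.22810915] [ 9.99460644e-01 -3.28207589e-02 -7.14828502e-04 -8.41191942e-04] [-0.16294635 -0.28975209 -0.05513654] 0.08495954648487025 [-3.86352453e-01  2.14153049e-01 -3.70028670e-02  1.32156411e+00
  1.08338302e-03  1.25009618e+00]
[[199.99408694 214.71787026]
 [200.25433823 195.74434963]]
```

View pics/c1.png

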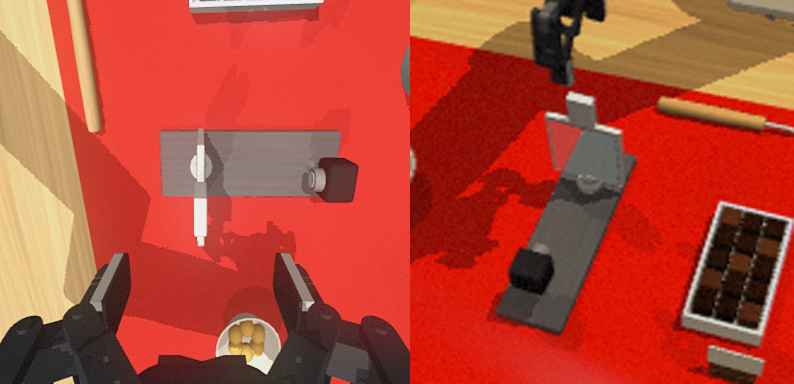

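Call:
carry_out:
  moves:
    - [0, 0.047, 0.2, 0, 1]
    - [0, 0.047, 0.5, 0, 1]
    - [0, 0.047, 0.8, 0, 1]
    - [0, 0.047, 0.88, 0, 1]
    - [0, 0.047, 0.88, 0, 1]

```text
clock: 9.2
eef_pos: [0.4482, -0.1866, 0.1401]
tool_rot: [0.999, -0.032, -0.001, -0.001]
ft_force: [-0.5, -0.0, 0.4]
grip_width: 0.0856
```

```bash
python3 - <<'E'
from h import *
o=bot.get_obs();print(o['eef_pos'],o['tool_rot'],o['ft_force'],o['grip_width'])
w=imaging.camera('wrist');s=imaging.camera('scene')
s=cv2.resize(s[70:230,150:310],None,fx=2.4,fy=2.4,interpolation=cv2.INTER_CUBIC)
cv2.imwrite('pics/c2.png',np.hstack([cv2.resize(w,(410,384)),s])[:,:,::-1])
E
```

```text
[ 0.44816198 -0.1866464   0.14011517] [ 9.99488049e-01 -3.19518163e-02 -1.49551185e-03 -6.96543699e-04] [-0.49980875 -0.01780662  0.415083  ] 0.08557210227733442
```

View pics/c2.png

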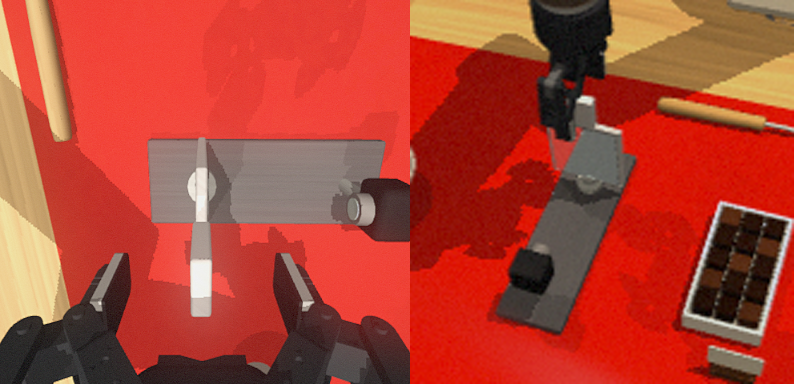

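Call:
carry_out:
  moves:
    - [0, 0.047, 0, 0, -1]
    - [0, 0.047, 0, 0, -1]
    - [0, 0.047, 0, 0, -1]
    - [0, 0.047, 0, 0, -1]
    - [0, 0.047, 0, 0, -1]
    - [0, 0.047, 0, 0, -1]
    - [0, 0.047, 0, 0, -1]
    - [0, 0.047, 0, 0, -1]

```text
clock: 10.1
eef_pos: [0.4473, -0.193, 0.1415]
tool_rot: [0.999, -0.033, -0.001, 0.0]
ft_force: [-4.3, 0.6, 6.0]
grip_width: 0.0104
```

```bash
python3 - <<'E'
from h import *
o=bot.get_obs();print(o['eef_pos'],o['tool_rot'],o['ft_force'],o['grip_width'])
w=imaging.camera('wrist');s=imaging.camera('scene')
s=cv2.resize(s[70:230,150:310],None,fx=2.4,fy=2.4,interpolation=cv2.INTER_CUBIC)
cv2.imwrite('pics/c3.png',np.hstack([cv2.resize(w,(410,384)),s])[:,:,::-1])
E
```

```text
[ 0.44734048 -0.19299084  0.14146063] [ 9.99450974e-01 -3.31143669e-02 -1.07161870e-03  2.02750349e-04] [-4.27934574  0.60138896  6.02350076] 0.01037328117731079
```

View pics/c3.png

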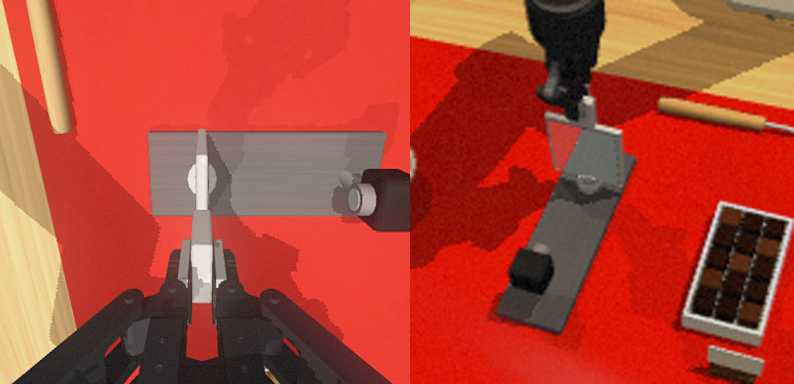

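Call:
carry_out:
  moves:
    - [0, 0, 0, 0, -0.3]
    - [0, 0, 0, 0, -0.3]
    - [0, 0, 0, 0, -0.3]
    - [0.0, -0.055, 0, 0, -0.3]
    - [0.0, -0.055, 0, 0, -0.3]
    - [0.0, -0.055, 0, 0, -0.3]
    - [0.0, -0.055, 0, 0, -1]
    - [0.0, -0.055, 0, 0, -1]
    - [0.0, -0.055, 0, 0, -1]
    - [0.0, -0.055, 0, 0, -1]
    - [0.0, -0.055, 0, 0, -1]

```text
clock: 11.3
eef_pos: [0.4477, -0.1873, 0.1413]
tool_rot: [0.999, -0.033, -0.001, -0.0]
ft_force: [-6.1, 0.7, 4.9]
grip_width: 0.0106
```

Call:
carry_out:
  moves:
    - [0, 0, 0, -0.04, -1]
    - [0, 0, 0, -0.08, -1]
    - [0, 0, 0, -0.12, -1]
    - [0, 0, 0, -0.16, -1]
    - [0, 0, 0, -0.2, -1]
    - [0, 0, 0, -0.24, -1]
    - [0, 0, 0, -0.28, -1]
    - [0, 0, 0, -0.32, -1]
    - [0, 0, 0, -0.36, -1]
    - [0, 0, 0, -0.4, -1]
    - [0, 0, 0, -0.44, -1]
    - [0, 0, 0, -0.48, -1]
    - [0, 0, 0, -0.505, -1]
    - [0, 0, 0, -0.505, -1]
    - [0, 0, 0, -0.505, -1]
    - [0, 0, 0, -0.505, -1]

```text
clock: 12.9
eef_pos: [0.4467, -0.1876, 0.1412]
tool_rot: [0.935, 0.355, -0.002, -0.0]
ft_force: [-8.8, -0.5, 7.5]
grip_width: 0.0111
```

```bash
python3 - <<'E'
from h import *
o=bot.get_obs();print(o['eef_pos'],o['tool_rot'],o['ft_force'],o['grip_width'])
x=R.from_quat(o['tool_rot']).apply([1,0,0]);print('jaw angle',np.arctan2(x[1],x[0]))
mw=imaging.camera_model('wrist');w=imaging.camera('wrist');s=imaging.camera('scene');t=imaging.camera('top')
np.save('mw.npy',mw,allow_pickle=True);cv2.imwrite('pics/w_raw.png',w[:,:,::-1]);cv2.imwrite('pics/s_raw.png',s[:,:,::-1]);cv2.imwrite('pics/t_raw.png',t[:,:,::-1])
s=cv2.resize(s[80:240,180:420],None,fx=1.6,fy=2.4,interpolation=cv2.INTER_CUBIC)
cv2.imwrite('pics/c4.png',np.hstack([cv2.resize(w,(410,384)),s])[:,:,::-1])
E
```

```text
[ 0.44667231 -0.18764244  0.14123807] [ 9.34774433e-01  3.55235945e-01 -1.98504521e-03 -4.93005070e-04] [-8.79010938 -0.48201714  7.54005312] 0.01105542420427261
jaw angle 0.7263384347196004
```

View pics/c4.png

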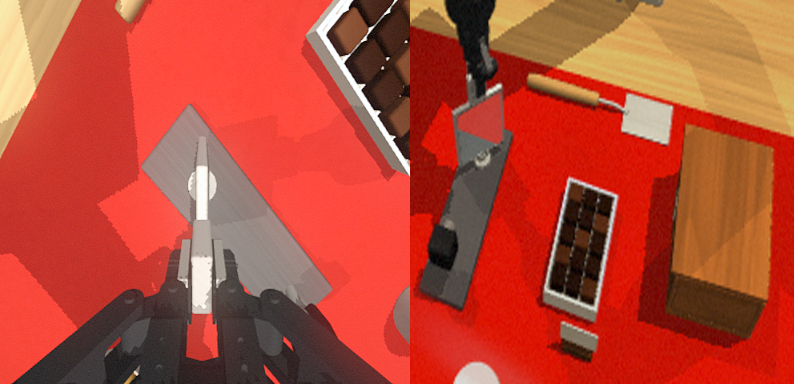

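View pics/t_raw.png

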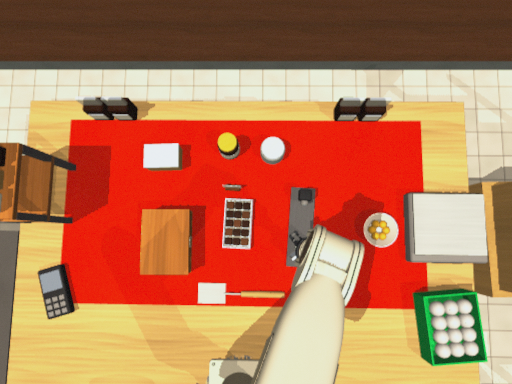

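View pics/w_raw.png

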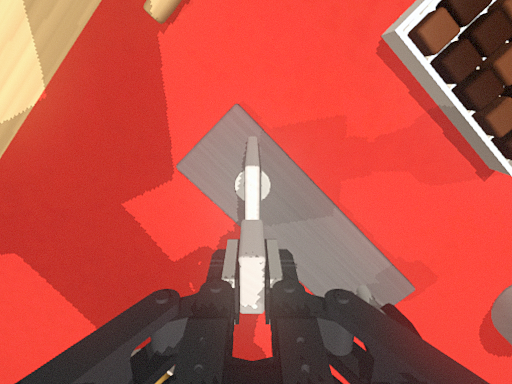

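```bash
python3 - <<'E'
from h import *
mw=np.load('mw.npy',allow_pickle=True).item();mt=imaging.camera_model('top');ms=imaging.camera_model('scene')
w=cv2.imread('pics/w_raw.png')[:,:,::-1].astype(int)
# plate top edge centreline, white pixels rows 168..218 ; fin top rows 262..308
for (r0,r1,z) in [(196,216,.127),(262,305,.167)]:
    pts=[]
    for r in range(r0,r1,2):
        c=np.where((w[r,235:270].min(1)>175))[0]
        if len(c)>4: pts.append((235+c.mean(),r,len(c)))
    if len(pts)<3: print(z,len(pts));continue
    P=np.array([plane(mw,a,b,z) for a,b,_ in pts]); vx,vy,x0,y0=cv2.fitLine(P[:,:2].astype(np.float32),cv2.DIST_HUBER,0,.001,.001).ravel()
    print(z,'dir',np.arctan2(vy,vx),'-> normal',(np.arctan2(vy,vx)-np.pi/2+np.pi/2)%np.pi-np.pi/2,P.mean(0),[ (round(a,1),b,n) for a,b,n in pts[::4]])
A=[plane(mw,*p,.012)[:2] for p in [(178,165),(237,104),(414,290)]]
print(A, np.arctan2(*(A[2]-A[1])[::-1]))
# seal in scene/top views
M=np.array([.4485,-.1872])
for seal in ([.4665,.157],[.4655,.157]):
    d=np.array(seal)-M
    for yaw,nrm in [(-.066,.7263),(-.066,.71),(-.066,.74)]:
        th=2*nrm-yaw; print(seal,yaw,nrm,'off mm',1000*(-np.sin(th)*d[0]+np.cos(th)*d[1]))
E
```

```text
0.127 dir -0.88946354 -> normal 0.6813327 [ 0.43309003 -0.17227666  0.127     ] [(np.float64(252.3), 196, 23), (np.float64(251.5), 204, 14), (np.float64(251.5), 212, 14)]
0.167 dir -0.8990184 -> normal 0.67177784 [ 0.44713602 -0.18848259  0.167     ] [(np.float64(251.5), 262, 26), (np.float64(250.5), 270, 22), (np.float64(251.5), 278, 24), (np.float64(251.5), 286, 24), (np.float64(248.5), 294, 18), (np.float64(249.6), 302, 20)]
[array([ 0.38779354, -0.22118392]), array([ 0.39287388, -0.14622052]), array([ 0.64908273, -0.16516132])] -0.07379296172730426
[0.4665, 0.157] -0.066 0.7263 off mm -0.017666583651605727
[0.4665, 0.157] -0.066 0.71 off mm 11.216605583242588
[0.4665, 0.157] -0.066 0.74 off mm -9.460445478000134
[0.4655, 0.157] -0.066 0.7263 off mm 0.9809714973325125
[0.4655, 0.157] -0.066 0.71 off mm 12.213012528461416
[0.4655, 0.157] -0.066 0.74 off mm -8.460752891159627
```

```bash
python3 - <<'E'
from h import *
s=cv2.imread('pics/s_raw.png');w=cv2.imread('pics/w_raw.png')
a=cv2.resize(s[100:180,190:250],None,fx=7,fy=7,interpolation=cv2.INTER_CUBIC)
b=cv2.resize(w[120:320,220:285],None,fx=2.8,fy=2.8,interpolation=cv2.INTER_CUBIC)
b=cv2.copyMakeBorder(b,0,0,0,0,0)
b=cv2.resize(w[120:320,200:300],(280,560),interpolation=cv2.INTER_CUBIC)
cv2.imwrite('pics/c5.png',np.hstack([a,b]))
E
```

```text
(no output)
```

View pics/c5.png

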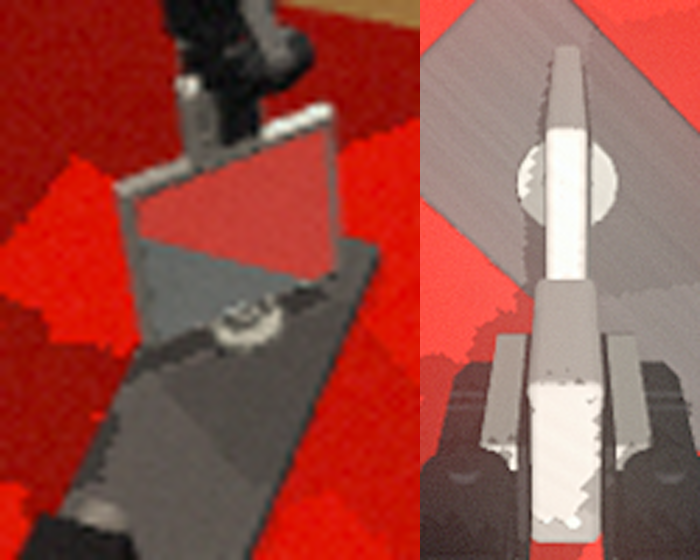

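```bash
python3 - <<'E'
from h import *
mw=np.load('mw.npy',allow_pickle=True).item();ms=imaging.camera_model('scene')
def n(a,b): 
    d=a-b; return (np.arctan2(d[1],d[0])-np.pi/2+np.pi/2)%np.pi-np.pi/2 +0
def nn(a,b):
    d=(a-b)[:2]; ang=np.arctan2(d[1],d[0])-np.pi/2; return (ang+np.pi/2)%np.pi-np.pi/2
S=lambda x,y:((x+.5)/7-.5+190,(y+.5)/7-.5+100)
for L,Rr in [((122,196),(335,116)),((118,188),(330,103))]:
    a=plane(ms,*S(*L),.127);b=plane(ms,*S(*Rr),.127);print('scene',a,b,np.linalg.norm(a-b),(a+b)/2,nn(a,b))
p=plane(mw,252.9,166,.127);q=plane(mw,251.8,220,.127);f1=plane(mw,252.5,257.5,.167);f2=plane(mw,251.8,312.9,.167)
print(p,q,f1,f2,'normals',nn(p,q),nn(f1,f2),nn(p,f2),nn(p,(f1+f2)/2))
E
```

```text
scene [ 0.4804205  -0.21777554  0.127     ] [ 0.42270191 -0.15080943  0.127     ] 0.08840755340741478 [ 0.4515612  -0.18429249  0.127     ] 0.7113665428895586
scene [ 0.4771371  -0.22042798  0.127     ] [ 0.41692259 -0.1544378   0.127     ] 0.08933359649615456 [ 0.44702984 -0.18743289  0.127     ] 0.7396657855409003
[ 0.41914946 -0.15564454  0.127     ] [ 0.43898304 -0.17883374  0.127     ] [ 0.43911632 -0.17833073  0.167     ] [ 0.45806713 -0.20011929  0.167     ] normals 0.7075593953326917 0.7158542567621642 0.7188588396115247 0.7198302160611503
```

Call:
carry_out:
  moves:
    - [0, 0, 0, 0, -1]
    - [0, 0, 0, 0, -1]
    - [0, 0, 0, 0, -1]
    - [0, 0, 0, 0, -1]
    - [0, 0, 0, 0, -1]
    - [0, 0, 0, 0, -1]
    - [0, 0, 0, 0, -1]
    - [0, 0, 0, 0, -1]
    - [0, 0, 0, 0, -1]
    - [0, 0, 0, 0, -1]

```text
clock: 14.05
eef_pos: [0.4467, -0.1876, 0.1412]
tool_rot: [0.935, 0.355, -0.002, -0.0]
ft_force: [-8.0, -0.2, 7.0]
grip_width: 0.0108
```

```bash
python3 - <<'E'
from h import *
o=bot.get_obs();print(o['eef_pos'],o['tool_rot'],o['ft_force'],o['grip_width'],abs(o['joint_vel']).max())
print(order.job_done())
E
```

```text
[ 0.44669465 -0.18763657  0.14123885] [ 9.34774301e-01  3.55236349e-01 -1.97639765e-03 -4.86608594e-04] [-7.98354146 -0.19346913  7.02432122] 0.010811908364651426 0.000693232895268219
the job is handed in; nothing more can be done
None
```

The lid is closed and the gripper is holding the mirror by its fin. I handed the job in at about 14 s of the 48 s allowed. The hand-in reports no verdict.

**Lid:** I swung it down with the shut fingertips at about 1 rad/s until the last press met a hard stop at about 25 N. Afterwards the pictures showed it flush, with no gap.

**Mirror:** I turned it 0.79 rad counterclockwise. Its facing direction should be 0.726 rad in world axes, by the gripper angle. The camera views gave 0.71 to 0.74, which puts the reflected line about 0 to 12 mm from my estimate of the seal centre (35 mm allowed).

**Last checks:** The grip was steady at 10.8 mm opening with almost no joint motion. The wrist force was about 8 N sideways and 7 N upward. In the last overhead picture the other goods stood where they were at the start; I compared them by eye only.

**What did not go as expected:**
- **Fingertip position:** the shut fingertips met the lid about 25 mm later than the tool description implied, so I lowered the tool step by step until the force rose.
- **First grip:** it was about 6 mm off centre, because I repeated a sideways shift by mistake. I opened the fingers slightly, centred them and gripped again before turning.
- **Seal position:** I did not measure the seal after closing the lid, as it was nearly edge-on in the views. Its position comes from the hinge geometry and the measured front edge of the lid.
- **Mirror angle fit:** an automatic line fit in the wrist picture gave a lower angle, 0.67 to 0.68. I discarded it because glare on the white edges made it noisy. If it were right, the line would miss the seal by about 31 to 38 mm, at or past the limit.

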